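# Slide the red swatch board out over the end of the ledge

## Task

Push the swatch board with the red and pink nail tips along the wooden ledge, without picking it up, until about a third of its length sticks out past the ledge's free end (the end away from the two polish bottles and the gel pot), so that a client can take it by its edge. Leave it lying flat and straight in line with the ledge, and leave the blue-green board and everything else where they stand.

Things in the scene. Friction and masses are not known exactly. Their poses are not given: they have to be found in the camera images.
- red_board: the board to push: loose white acrylic plate, 80 mm (x) x 150 mm (y, lengthwise) x 6 mm thick, about 0.1 kg, two rows of flat red and pink nail tips on top. It lies on the ledge in the front or back lane, up to 7 degrees askew, its -y end 30 to 120 mm inside the free end. Origin: centre of its underside; z up.
- blue_board: the other board, same shape and size, with blue, teal and green nail tips; it lies beside the red one in the other lane (lane centres 116 mm apart). Origin: centre of its underside. Not to be moved.
- ledge: fixed display ledge: oak board 250 mm (x) x 460 mm (y, length) x 18 mm on brass legs, its top 90 mm above the desk. Origin: on the desk under its centre; +x away from the robot, -y towards the free end. The two lanes run along y at x = -58 and +58 mm. A thin brass rail, 24 mm high, runs along the back edge at x = +119 mm; front and both ends are open.
- ledge_end (a point): the middle of the free end's top edge (on the ledge's top surface, at ledge x = 0, y = -230 mm, 90 mm above the desk); same axes as the ledge, so points past the end have negative y.
- polish_pink: loose nail-polish bottle, pink, 32 mm across, 72 mm tall, standing on the ledge near the end opposite the free end (ledge y about +190 mm). Origin: centre of its underside.
- polish_plum: loose nail-polish bottle, dark plum with a black cap, 32 mm across, 72 mm tall, standing beside the pink one. Origin: centre of its underside.
- gel_pot: loose white gel pot with a metal lid, 44 mm across, 34 mm tall, standing on the ledge beside the polish bottles, nearest the front. Origin: centre of its underside.
- buffer: loose lilac nail buffer block, 95 x 26 x 26 mm, lying on the desk right of the ledge. Origin: centre of its underside.
- spray: loose green spray bottle with a white head, 58 mm across, 181 mm tall, standing on the desk right of the ledge. Origin: centre of its underside.
- remover: loose white bottle, 44 mm across, 88 mm tall, standing on the desk left of the ledge. Origin: centre of its underside.
Not all that is in view belongs to the job. Leave any orange or purple look-alike of the red_board alone.

How it is judged:
At the end, for the whole second after the job is handed in: The red board rests flat on the ledge with 35 to 65 mm of its 150 mm length past the free end, within 6 degrees of the ledge's length and not hanging over the front or back edge; every other loose thing is within 12 mm of where it stood (y of red_board in the frame of ledge_end between 0.01 and 0.04 m and x of red_board in the frame of ledge_end between -0.085 and 0.085 m and z of red_board in the frame of ledge_end between -0.004 and 0.004 m and angle between red_board's own z axis and vertical below 0.06 rad and angle between the y axis of red_board and the y axis of ledge, either way round below 0.1 rad and linear speed of red_board below 0.01 m/s and not (distance of blue_board from where it was at the start of the episode above 0.012 m) and not (distance of polish_pink from where it was at the start of the episode above 0.012 m) and not (distance of polish_plum from where it was at the start of the episode above 0.012 m) and not (distance of gel_pot from where it was at the start of the episode above 0.012 m) and not (distance of buffer from where it was at the start of the episode above 0.012 m) and not (distance of spray from where it was at the start of the episode above 0.012 m) and not (distance of remover from where it was at the start of the episode above 0.012 m)); the robot touches nothing.
It fails at once if the red board is lifted (more than 8 mm off the ledge) or tipped up (z of red_board in the frame of ledge_end above 0.008 m or angle between red_board's own z axis and vertical above 0.15 rad).
It fails at once if the red board falls off the ledge (z of red_board in the frame of ledge_end below -0.03 m).
It fails at once if another thing is moved by more than 12 mm (distance of any of blue_board, polish_pink, polish_plum, gel_pot, buffer, spray, remover from where it was at the start of the episode above 0.012 m).
It also fails if it takes over 38 s, if anything falls off the work surface, if the arm or the gripper's body presses on something with over 40 N, if the wrist force passes 120 N, or if a joint passes its speed limit or range.

## Robot

A 6-joint arm with a two-finger parallel gripper is mounted at the origin on the work surface. World frame = base frame: x ahead of the robot, y to its left, z up, the work surface at z = 0. Lengths are in m, angles in rad, forces in N, time in s.
With the tool pointing down it reaches from about 0.275 to 0.75 m from the base axis. Payload 10.2 kg.
Tool frame: the origin (TCP) lies midway between the tips of the shut fingers; the grasp point (between the pads) lies 19 mm behind it (env.hold_point_z is the distance from the TCP to the grasp point, in m); z points along the fingers, y is the line along which they close (so a half turn about z gives the same grasp; the last joint's range is limited). The gripper opens to 85 mm and grips with 20 to 120 N. Pads are 22 mm wide; open, the fingers measure 114 mm over their backs; the gripper's body (76 mm by 85 mm) begins 54 mm behind the grasp point. The pads swing forward as they close: fully open they stand 13 mm farther back than shut.
Start: joints at [-1.356, 0.313, 1.498, -0, 1.331, -0.223], TCP at [0.223, -0.475, 0.231] pointing down, gripper open.
Joint ranges: [-2.94, 2.94], [-0.97, 2.17], [0.19, 2.56], [-1.23, 4.37], [0.02, 3.11], [-2.88, 2.88]. Speed limits (rad/s): [2.39, 2.39, 3.01, 3.14, 3.14, 3.14].

## Interface

Orientations are given as a rotation vector (axis times angle).
In Python, from workcell import sense, viewer, env gives the robot as it stands. The module is installed in compiled form; this text tells all that it offers.
- The arm moves only by the shell command python3 -m jog 'ROWS' [FORCE]. ROWS is JSON, a list of rows, each a list of 7 numbers: the gripper command: -1 is fully open, 1 is shut, values between are in proportion, then the shift along the world's x, y, z each as a share of 0.1 m, from -1 to 1, then the turn, a rotation vector about the world's x, y, z each as a share of 360 degrees, from -1 to 1. A call has 1 to 5 rows; each row is the pose to reach, as a shift and turn from the pose commanded when the call began, turning the shorter way round; what a row does not reach only later rows make up. A row lasts 1/10 s, in which the tool goes at most 50 mm and 8.59 degrees, less where a joint would pass 70% of its speed; a pose out of reach is approached as far as the arm can. A call with a number of a shift or a turn outside -1 to 1 is refused whole. A call with a gripper value outside its range is refused whole. The fingers move at their own pace and stop on an object; FORCE is the grip in N (left out, the last holds). Time passes only in rows, so rows that repeat a pose let the fingers close. It gives the time, the measured TCP pose, the force, the opening and the grip force at its end, in the units of the state.
- sense(): the state, without advancing time (a new reading comes with each control period).
- viewer.grab_frame(name): name is "scene" or "top" or "wrist"; returns a dict with "color" (480x640x3 uint8, red, green, blue), "intrinsics" (3x3 intrinsics, pixels), "world_from_camera" (4x4, takes a point from camera to world coordinates). Camera axes: x right, y down, z forward; pixel columns grow to the right and rows downward; lengths in m; the calibration is good to about 2 mm. The wrist camera is an equidistant fisheye: a pixel r from the principal point sees the ray r / f radians off the axis. A picture is of the moment at which its call begins. There is no depth.
- env.hand_in(): hands the job in; it is judged then, once.
The state is a dict: "time": time; "joint_positions": joint angles; "joint_vel": joint speeds; "tau": joint torques, N m; "ee_pos": TCP position; "tool_rot": TCP orientation; "wrist_force": force on the tool from outside, world axes, zero at the start; "wrist_torque": the same for the moment, N m; "gripper_width": finger opening in m; "finger_force": force on a finger pad.
Only numpy, scipy, OpenCV 4.12 (cv2) and the standard library are available. Lean on these libraries where they do the work, as an engineer would, in place of code of your own. Each camera call takes 0.05 s, during which the arm holds its last target. There are 200 camera calls.

## Working session

There is one attempt and no reset: what is moved stays moved. The work goes in short steps, Python scripts to look and compute and a shell command to move; the robot and the scene stay as the last step left them, time stands still between calls to the robot, and variables do not carry over. Pictures are saved under pics/ and viewed, at most 10 in all, crops included, and the job is handed in when it is done.

```bash
mkdir -p pics
python3 - <<'E'
from workcell import sense, viewer, env
import cv2,numpy as np,json
for n in("top","scene"):
    f=viewer.grab_frame(n); cv2.imwrite(f"pics/{n}0.png",f["color"][:,:,::-1])
    np.savez(f"pics/{n}0.npz",**f)
    print(n,np.round(f["intrinsics"],1).tolist(),np.round(f["world_from_camera"],3).tolist())
s=sense();print(s["ee_pos"],s["tool_rot"],s["gripper_width"],s["time"])
E
```

```text
top [[460.0, 0.0, 318.9], [0.0, 460.0, 243.0], [0.0, 0.0, 1.0]] [[0.014, -0.992, 0.126, 0.345], [-1.0, -0.014, 0.002, -0.041], [-0.001, -0.126, -0.992, 1.309], [0.0, 0.0, 0.0, 1.0]]
scene [[547.2, 0.0, 320.4], [0.0, 547.2, 240.2], [0.0, 0.0, 1.0]] [[0.287, 0.661, -0.693, 1.373], [0.958, -0.208, 0.198, -0.266], [-0.014, -0.721, -0.693, 0.953], [0.0, 0.0, 0.0, 1.0]]
[ 0.22249619 -0.47527104  0.23078617] [-3.06548298e+00 -6.81946988e-01 -2.19915287e-06] 0.08544583505974712 0.1
```

View pics/top0.png

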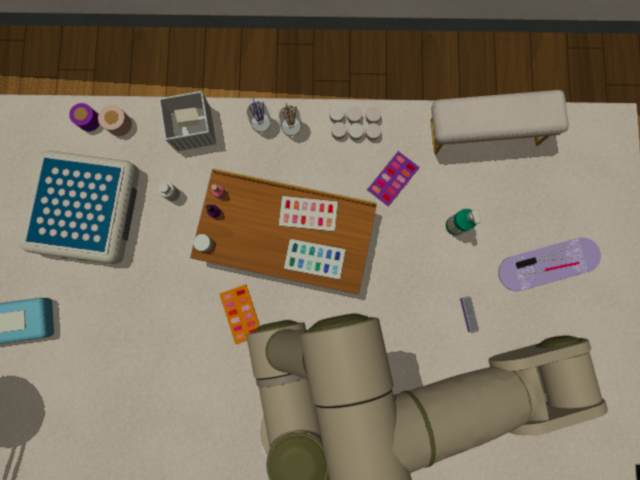

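View pics/scene0.png

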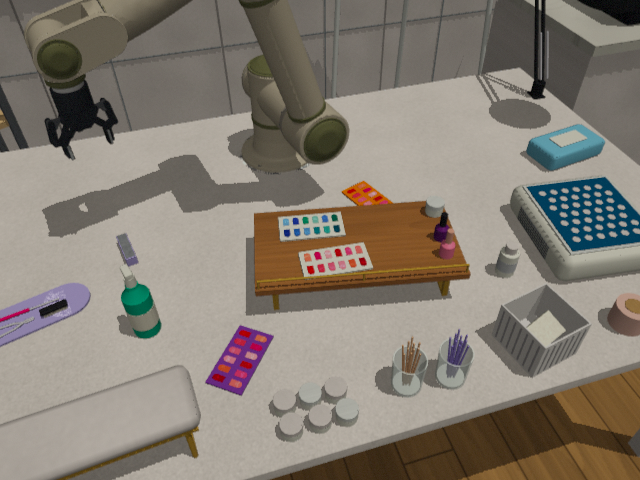

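The top view shows three candidates: the white plate with red and pink tips on the ledge's back lane (308,212), the orange look-alike on the desk (240,312) and the purple one on the desk (393,177). The white plate on the ledge is red_board: it is white, and it lies beside blue_board (315,258). The free end is at the right (~367,250). I'll confirm it in a crop.

Run:
```python
import cv2
i=cv2.imread("pics/top0.png")[160:300,190:385]
cv2.imwrite("pics/crop0.png",cv2.resize(i,None,fx=4,fy=4,interpolation=cv2.INTER_CUBIC))
```

```text
(no output)
```

View pics/crop0.png

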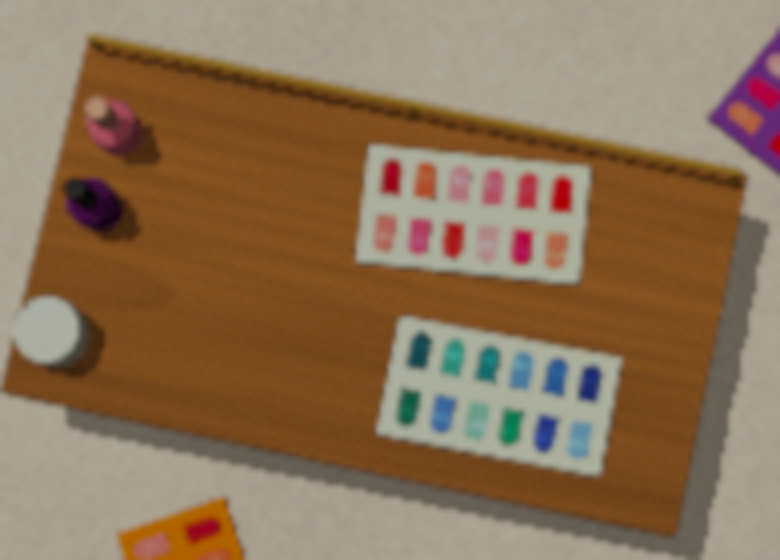

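The crop confirms the white plate with red and pink tips: corners in the crop at (370,145), (591,166), (580,283), (357,263). The ledge's front corners are at (3,393) and (675,535).

```bash
cat > h.py <<'E'
import numpy as np
def w(f,p,z):
    p=np.atleast_2d(p).astype(float); K=f["intrinsics"];T=f["world_from_camera"]
    d=np.c_[(p-K[:2,2])/[K[0,0],K[1,1]],np.ones(len(p))]@T[:3,:3].T
    return T[:3,3]+d*((z-T[2,3])/d[:,2])[:,None]
E
python3 - <<'E'
from h import *
f=np.load("pics/top0.npz")
c=lambda *p:np.array(p)/4.+[190-.375,160-.375]
L=w(f,c((3,393),(675,535)),.09)[:,:2]; B=w(f,c((745,175),(90,37)),.114)[:,:2]
y=L[0]-L[1]; print("len",np.linalg.norm(y),np.linalg.norm(B[1]-B[0]))
a=np.arctan2(y[1],y[0]); a2=np.arctan2(*(B[1]-B[0])[::-1]); print("axis deg",np.degrees([a,a2]))
a=(a+a2)/2; Y=np.array([np.cos(a),np.sin(a)]);X=np.array([Y[1],-Y[0]])
print("width",(B[0]-L[1])@X)
ends=[(L[0]+L[1])/2+X*.125,(B[0]+B[1])/2-X*.119]
print(ends); C=(ends[0]+ends[1])/2; E=C-.23*Y
print("C",C,"E",E,"X",X,"Y",Y)
for n,q in(("red",c((370,145),(591,166),(580,283),(357,263))),("blue",c((400,318),(621,356),(602,474),(377,435)))):
    P=w(f,q,.096)[:,:2]; R=(P-E)@np.c_[X,Y]; print(n,P.round(4).tolist(),R.round(4).tolist(),R.mean(0),"mean world",P.mean(0))
    d=R[0]-R[1]+R[3]-R[2]; print("skew deg from Y (ccw+)",np.degrees(np.arctan2(-d[0],d[1])))
for n,q,z in(("pink",c((110,125)),.05),("plum",c((97,205)),.05),("pot",c((48,330)),.034+.09)):
    print(n,(w(f,q,z)[:,:2]-E)@np.c_[X,Y])
E
```

```text
len 0.4557442095981934 0.4463750684676636
axis deg [78.93275871 78.65676097]
width 0.24104421664414366
[array([0.53388905, 0.05527444]), array([0.53181535, 0.05442649])]
C [0.5328522  0.05485046] E [ 0.48815766 -0.17076514] X [ 0.98093739 -0.19432407] Y [0.19432407 0.98093739]
red [[0.6256, 0.0627], [0.6133, -0.0862], [0.5336, -0.0796], [0.545, 0.0694]] [[0.0894, 0.2557], [0.1063, 0.1072], [0.0268, 0.0982], [0.0091, 0.2466]] [0.0579003  0.17695305] mean world [ 0.57934047 -0.00843669]
skew deg from Y (ccw+) 6.660931846632313
blue [[0.5083, 0.0399], [0.485, -0.1073], [0.4066, -0.0954], [0.4302, 0.0533]] [[-0.0212, 0.2105], [-0.0154, 0.0616], [-0.0946, 0.0581], [-0.1004, 0.2085]] [-0.05790124  0.13469325] mean world [ 0.45753431 -0.02738789]
skew deg from Y (ccw+) 2.197762348954178
pink [[0.07514583 0.4427653 ]]
plum [[0.01789067 0.43818922]]
pot [[-0.07980412  0.42986107]]
```

```bash
python3 -m jog '[[0,0.2,0.3,0.1,0,0,0.008],[0,0.42,0.64,0.2,0,0,0.017],[0,0.63,0.955,0.2,0,0,0.025]]' 30
python3 -m jog '[[0,0.2,0.3,0,0,0,0.008],[0,0.42,0.64,0,0,0,0.017],[0,0.63,0.955,0,0,0,0.025]]'
python3 -m jog '[[0,0.2,0.3,0,0,0,0.008],[0,0.42,0.64,0,0,0,0.017],[0,0.63,0.955,0,0,0,0.025]]'
python3 -m jog '[[0,0.2,0.3,0,0,0,0.008],[0,0.42,0.64,0,0,0,0.017],[0,0.63,0.955,0,0,0,0.025]]'
python3 -m jog '[[0,0.2,0.3,0,0,0,0.008],[0,0.42,0.64,0,0,0,0.017],[0,0.63,0.955,0,0,0,0.025]]'
python3 -m jog '[[0,0.2,0.3,0,0,0,0.008],[0,0.42,0.64,0,0,0,0.017],[0,0.63,0.955,0,0,0,0.025],[0,0.63,0.955,0,0,0,0.025],[0,0.63,0.955,0,0,0,0.025]]'
```

```text
time: 0.4
ee_pos: [0.2862, -0.379, 0.2521]
tool_rot: [3.002, 0.923, 0.0]
wrist_force: [0.7, -0.5, -1.0]
gripper_width: 0.0442
finger_force: 0.0
time: 0.7
ee_pos: [0.3491, -0.2829, 0.2511]
tool_rot: [-2.921, -1.156, 0.0]
wrist_force: [0.7, -0.9, 0.4]
gripper_width: 0.0427
finger_force: 0.0
time: 1.0
ee_pos: [0.4121, -0.1873, 0.2512]
tool_rot: [-2.821, -1.382, 0.0]
wrist_force: [1.2, -0.0, -0.0]
gripper_width: 0.0423
finger_force: 0.0
time: 1.3
ee_pos: [0.4751, -0.0918, 0.2511]
tool_rot: [-2.704, -1.599, 0.0]
wrist_force: [0.8, -0.7, 0.5]
gripper_width: 0.0428
finger_force: 0.0
time: 1.6
ee_pos: [0.5381, 0.0037, 0.251]
tool_rot: [-2.569, -1.807, 0.001]
wrist_force: [0.1, -0.5, -0.0]
gripper_width: 0.0427
finger_force: 0.0
time: 2.1
ee_pos: [0.6004, 0.0978, 0.2505]
tool_rot: [-2.421, -2.0, 0.002]
wrist_force: [-0.3, -0.4, -0.1]
gripper_width: 0.0425
finger_force: 0.0
```

```bash
python3 -m jog '[[0,0,0,-0.3,0,0,0],[0,0,0,-0.65,0,0,0],[0,0,0,-1,0,0,0]]'
python3 -m jog '[[0,0,0,-0.2,0,0,0],[0,0,0,-0.4,0,0,0],[0,0,0,-0.4,0,0,0]]'
python3 - <<'E'
from workcell import viewer
import cv2
f=viewer.grab_frame("scene")["color"][190:310,235:490,::-1]
g=viewer.grab_frame("wrist")["color"][:,:,::-1]
f=cv2.resize(f,None,fx=2.5,fy=2.5,interpolation=cv2.INTER_CUBIC)
g=cv2.resize(g[60:460,:],(448,280))
import numpy as np
o=np.zeros((590,640,3),np.uint8);o[:300,:f.shape[1]]=f;o[305:585,:448]=g
cv2.imwrite("pics/pre.png",o)
E
```

```text
time: 2.4
ee_pos: [0.6001, 0.0962, 0.1505]
tool_rot: [2.424, 1.997, 0.0]
wrist_force: [-0.2, -0.0, -0.7]
gripper_width: 0.043
finger_force: 0.0
time: 2.7
ee_pos: [0.5989, 0.0964, 0.109]
tool_rot: [-2.422, -1.996, 0.006]
wrist_force: [0.9, 0.3, 0.3]
gripper_width: 0.043
finger_force: 0.0
```

View pics/pre.png

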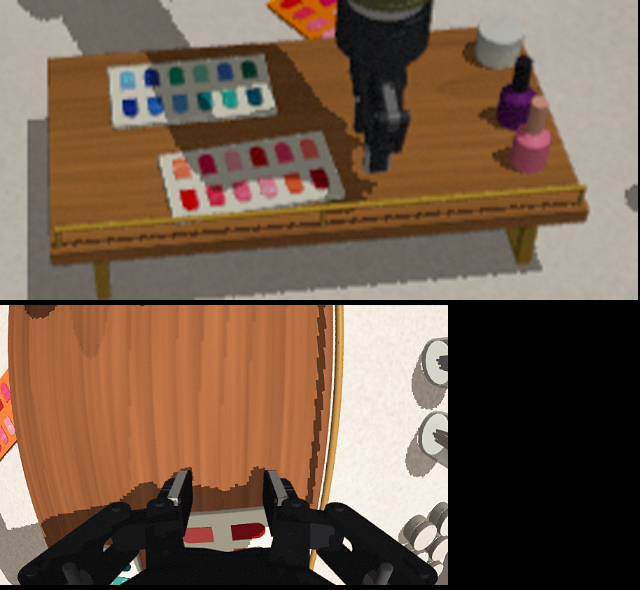

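The fingers stand about 20 mm behind the board's end (scene crop: fingertip at 375,165, board edge at 340,170). Next I feel for the ledge top.

```bash
python3 -m jog '[[0,0,0,-0.06,0,0,0],[0,0,0,-0.13,0,0,0],[0,0,0,-0.13,0,0,0]]'
python3 -m jog '[[0,0,0,-0.02,0,0,0],[0,0,0,-0.02,0,0,0]]'
python3 -m jog '[[0,0,0,-0.02,0,0,0],[0,0,0,-0.02,0,0,0]]'
```

```text
time: 3.1
ee_pos: [0.6001, 0.0974, 0.0976]
tool_rot: [-2.422, -1.999, 0.001]
wrist_force: [-0.4, -0.2, 0.2]
gripper_width: 0.0426
finger_force: 0.0
time: 3.3
ee_pos: [0.6005, 0.0975, 0.0962]
tool_rot: [-2.423, -2.0, 0.0]
wrist_force: [0.1, -0.0, 0.5]
gripper_width: 0.0429
finger_force: 0.0
time: 3.5
ee_pos: [0.6005, 0.0975, 0.0941]
tool_rot: [-2.423, -2.0, 0.0]
wrist_force: [-1.5, 0.6, -0.1]
gripper_width: 0.0425
finger_force: 0.0
```

```bash
for i in 1 2; do :; done
python3 -m jog '[[0,0,0,-0.02,0,0,0],[0,0,0,-0.02,0,0,0]]' | grep -E "ee|wrist"
python3 -m jog '[[0,0,0,-0.02,0,0,0],[0,0,0,-0.02,0,0,0]]' | grep -E "ee|wrist"
```

```text
ee_pos: [0.6004, 0.0975, 0.092]
wrist_force: [-0.1, -0.4, -0.1]
ee_pos: [0.6004, 0.0975, 0.09]
wrist_force: [-0.2, -0.5, -0.1]
```

```bash
python3 -m jog '[[0,0,0,-0.015,0,0,0],[0,0,0,-0.015,0,0,0]]' | grep -E "ee|wrist"
python3 -m jog '[[0,0,0,-0.015,0,0,0],[0,0,0,-0.015,0,0,0]]' | grep -E "ee|wrist"
```

```text
ee_pos: [0.6005, 0.0975, 0.0886]
wrist_force: [-0.2, 0.4, -0.4]
ee_pos: [0.6007, 0.0975, 0.0882]
wrist_force: [-2.0, -0.4, 5.8]
```

```bash
python3 -m jog '[[0,0,0,0.03,0,0,0],[0,-0.015,-0.08,0.03,0,0,0],[0,-0.03,-0.16,0.03,0,0,0],[0,-0.055,-0.28,0.03,0,0,0],[0,-0.078,-0.39,0.03,0,0,0]]' | grep -E "ee|wrist"
python3 -m jog '[[0,-0.015,-0.08,0,0,0,0],[0,-0.03,-0.16,0,0,0,0],[0,-0.047,-0.24,0,0,0,0],[0,-0.063,-0.32,0,0,0,0],[0,-0.078,-0.39,0,0,0,0]]' | grep -E "ee|wrist"
python3 -m jog '[[0,-0.015,-0.08,0,0,0,0],[0,-0.03,-0.16,0,0,0,0],[0,-0.047,-0.24,0,0,0,0],[0,-0.047,-0.24,0,0,0,0]]' | grep -E "ee|wrist"
python3 - <<'E'
from workcell import viewer
import cv2,numpy as np
t=viewer.grab_frame("top");np.savez("pics/top1.npz",**t)
f=viewer.grab_frame("scene");np.savez("pics/scene1.npz",**f)
f=cv2.resize(f["color"][190:310,235:490,::-1],None,fx=3,fy=3,interpolation=cv2.INTER_CUBIC)
cv2.imwrite("pics/push1.png",f)
E
```

```text
ee_pos: [0.5925, 0.0572, 0.0902]
wrist_force: [0.6, 0.3, -1.1]
ee_pos: [0.5848, 0.0189, 0.0903]
wrist_force: [-0.1, 0.5, -0.2]
ee_pos: [0.5802, -0.0056, 0.0904]
wrist_force: [-0.7, -0.6, 0.2]
```

View pics/push1.png

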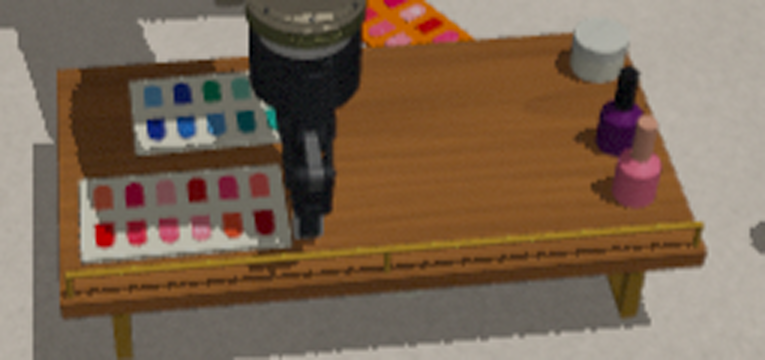

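The board has moved along the ledge and is now nearly straight: scene crop corners (79,180), (83,262) and (292,250), against the finger at (310,235). I'll work out what remains.

Run:
```python
from h import *
f=np.load("pics/scene1.npz")
E=np.array([.48816,-.17077]);X=np.array([.98094,-.19432]);Y=np.array([.19432,.98094])
c=lambda *p:np.array(p)/3.+[235-.33,190-.33]
print(((w(f,c((79,180),(83,262),(292,250),(285,168)),.096)[:,:2]-E)@np.c_[X,Y]).round(4))
print("ledge front-free, front-other", ((w(f,c((57,70)),.09)[:,:2]-E)@np.c_[X,Y]).round(4))
print("tcp",(np.array([.5802,-.0056])-E)@np.c_[X,Y])
```

```text
[[0.0141 0.0178]
 [0.0967 0.0192]
 [0.1011 0.1669]
 [0.0181 0.1709]]
ledge front-free, front-other [[-0.1193  0.002 ]]
tcp [0.05818988 0.17990707]
```

```bash
python3 -m jog '[[0,-0.015,-0.08,0,0,0,0],[0,-0.03,-0.16,0,0,0,0],[0,-0.047,-0.24,0,0,0,0],[0,-0.063,-0.32,0,0,0,0],[0,-0.078,-0.39,0,0,0,0]]' | grep -E "ee|wrist"
python3 -m jog '[[0,-0.015,-0.08,0,0,0,0],[0,-0.03,-0.15,0,0,0,0],[0,-0.042,-0.21,0,0,0,0],[0,-0.051,-0.26,0,0,0,0],[0,-0.051,-0.26,0,0,0,0]]' | grep -E "ee|wrist"
python3 -m jog '[[0,0.01,0.05,0,0,0,0],[0,0.03,0.15,0,0,0,0],[0,0.06,0.3,0,0,0,0],[0,0.06,0.3,0.2,0,0,0],[0,0.06,0.3,0.6,0,0,0]]' | grep -E "ee|wrist"
python3 -m jog '[[0,0,0.2,0.2,0,0,0],[0,0,0.5,0.5,0,0,0],[0,0,0.7,0.8,0,0,0],[0,0,0.7,0.8,0,0,0]]' | grep -E "ee|wrist|time"
python3 - <<'E'
from workcell import viewer
import cv2,numpy as np
t=viewer.grab_frame("top");np.savez("pics/top2.npz",**t)
f=viewer.grab_frame("scene");np.savez("pics/scene2.npz",**f)
f=cv2.resize(f["color"][190:310,220:475,::-1],None,fx=3,fy=3,interpolation=cv2.INTER_CUBIC)
cv2.imwrite("pics/push2.png",f)
E
```

```text
ee_pos: [0.5723, -0.0444, 0.0903]
wrist_force: [-0.0, 0.9, 0.6]
ee_pos: [0.5672, -0.0702, 0.0903]
wrist_force: [1.0, 0.2, -0.8]
ee_pos: [0.5721, -0.0373, 0.1485]
wrist_force: [0.6, -0.1, 0.2]
time: 7.7
ee_pos: [0.5746, 0.0339, 0.2346]
wrist_force: [-0.3, -0.3, -0.6]
```

View pics/push2.png

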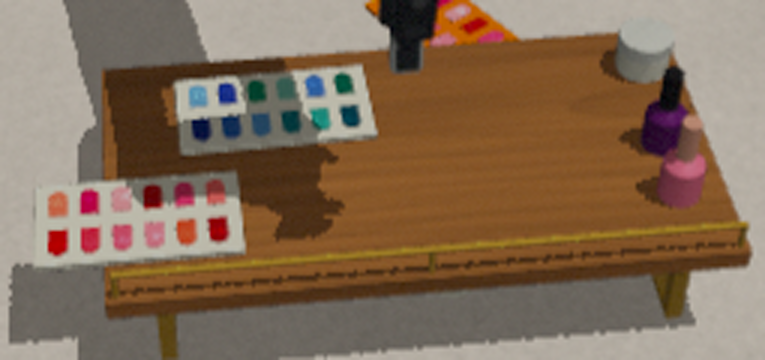

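The red board now overhangs the free end: corners (36,185), (34,266), (246,253) and (240,172), with the ledge end running from (103,70) to about (112,305). I'll check the numbers, including the angle.

Run:
```python
from h import *
f=np.load("pics/scene2.npz")
E=np.array([.48816,-.17077]);X=np.array([.98094,-.19432]);Y=np.array([.19432,.98094])
c=lambda *p:np.array(p)/3.+[220-.33,190-.33]
R=((w(f,c((36,185),(34,266),(246,253),(240,172)),.096)[:,:2]-E)@np.c_[X,Y]);print(R.round(4),R.mean(0))
print(((w(f,c((103,70),(110,180)),.09)[:,:2]-E)@np.c_[X,Y]).round(4))
B=((w(f,c((176,81),(183,155),(377,135),(362,66)),.096)[:,:2]-E)@np.c_[X,Y]);print("blue",B.mean(0))
```

```text
[[ 0.0123 -0.0471]
 [ 0.0933 -0.0468]
 [ 0.0971  0.1026]
 [ 0.0151  0.1039]] [0.05442669 0.02812877]
[[-0.1192  0.0028]
 [ 0.0069  0.007 ]]
blue [-0.0520374   0.13552285]
```

Run:
```python
import numpy as np,cv2
a=np.load("pics/top2.npz")["color"][160:300,205:400,::-1]
cv2.imwrite("pics/top2.png",cv2.resize(a,None,fx=4,fy=4,interpolation=cv2.INTER_CUBIC))
```

```text
(no output)
```

View pics/top2.png

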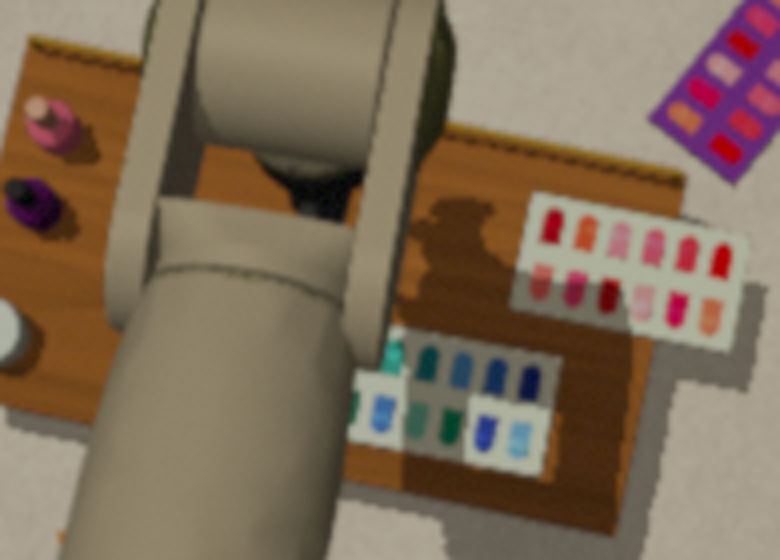

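The top view agrees. The board's corners are at (532,192), (748,237), (733,352) and (510,310), parallel to the ledge, and the blue board is where it was. Its centre is about 25 mm inside the end, so the overhang is about 50 mm and the skew about 1°.

```bash
python3 -c "
from workcell import env; print(env.hand_in())"
```

```text
the job is handed in; nothing more can be done
None
```

I pushed the red board along the ledge until about 50 mm of its 150 mm length sticks out past the free end, lying flat and within about 1–2° of straight; the blue board shows no clear movement in the images and the arm went near nothing else, and the job is handed in (no verdict was returned).

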